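# Try brass lamp-stem sleeves on a gauge pin and sort them

### The job

Two brass lamp-stem sleeves stand loose on the bench: slide each over the gauge pin, without forcing it, until it either sits on the gauge's foot or sticks part-way, and pause there for a moment. Stand the sleeve that goes fully down upright, right to the bottom, in an empty pocket of the wooden holder, and put the one that sticks in the red tray. Sort the first before you touch the second, and leave the finished sleeve, the hammer and the punches where they are.

Things in the scene. Friction and masses are not known exactly. Their poses are not given: they have to be found in the camera images.
- sleeve_a: a plain brass tube standing upright on the bench at the start, 26 mm outside diameter, 80 mm long, 17 mm bore, about 200 g; origin at the centre of its lower end, z along the tube. Of the two loose sleeves (sleeve_a, sleeve_b), outwardly alike, one has a clear bore and the other has a leftover ridge hidden in mid-bore; only the gauge pin tells which
- sleeve_b: a plain brass tube standing upright on the bench at the start, 26 mm outside diameter, 80 mm long, 17 mm bore, about 200 g; origin at the centre of its lower end, z along the tube. Of the two loose sleeves (sleeve_a, sleeve_b), outwardly alike, one has a clear bore and the other has a leftover ridge hidden in mid-bore; only the gauge pin tells which
- sleeve_a_mid (a point): middle of sleeve_a's axis, 40 mm above its lower end
- sleeve_b_mid (a point): middle of sleeve_b's axis, 40 mm above its lower end
- gauge: fixed steel plug gauge: round dark foot 72 mm across and 18 mm high, and a bright upright pin in its centre, 14 mm diameter, rising 55 mm above the foot (tip 73 mm above the bench) with the last 7 mm tapering to 10 mm; origin at the centre of its underside, z up. A clear sleeve slides down to the foot; the ridged one stops with its lower end about 21 mm above the foot
- gauge_foot (a point): centre of the foot's upper face, on the pin's axis, 18 mm above the bench
- holder: fixed pale wooden block 200 x 75 x 45 mm with a row of three round pockets along its x axis, each 32 mm across and 35 mm deep, 65 mm apart; origin at the centre of its underside
- pocket0 (a point): centre of the floor of the -x end pocket, 10 mm above the bench; the mouth is 35 mm higher; at the start a finished sleeve stands in it
- pocket1 (a point): centre of the floor of the middle pocket, 10 mm above the bench; the mouth is 35 mm higher; empty at the start
- pocket2 (a point): centre of the floor of the +x end pocket, 10 mm above the bench; the mouth is 35 mm higher; empty at the start
- tray: fixed red open tray 170 (x) x 130 (y) x 30 mm with 4 mm walls and floor; origin at the centre of its underside
- done_sleeve: bystander: a finished brass sleeve, same size, standing in pocket0 of the holder, its top 90 mm above the bench; origin at its lower end
- hammer: bystander: a hammer lying at the far side of the bench; origin under its middle
- punch_a: bystander: a square steel chasing punch, about 107 x 10 x 10 mm, lying on the bench; origin under its shank's middle, x along it
- punch_b: bystander: a second chasing punch like punch_a
There are look-alikes about, which are no part of the job. Leave any orange look-alike of the sleeve_b alone. There is more than one size of the holder; the one meant has the size given above.

How it is judged (in metres and radians):
On the way, in this order (a step that is already met when the one before it is completed fails the run):
1. the first sleeve has been slid over the gauge pin, down to the foot or until it sticks, while the other still stands at its start ((((horizontal distance between sleeve_a_mid and gauge_foot below 0.006 m and z of sleeve_a_mid in the frame of gauge_foot below 0.044 m and angle between the z axis of sleeve_a and the z axis of gauge, either way round below 0.12 rad) and distance of sleeve_b from where it was at the start of the episode below 0.03 m) or ((horizontal distance between sleeve_b_mid and gauge_foot below 0.006 m and z of sleeve_b_mid in the frame of gauge_foot below 0.066 m and angle between the z axis of sleeve_b and the z axis of gauge, either way round below 0.12 rad) and distance of sleeve_a from where it was at the start of the episode below 0.03 m))), for 0.2 s.
2. that sleeve has been sorted (clear one in a pocket, ridged one in the tray) while the other still stands at its start (((((horizontal distance between sleeve_a_mid and pocket0 below 0.012 m and z of sleeve_a_mid in the frame of pocket0 below 0.045 m and angle between the z axis of sleeve_a and the z axis of holder, either way round below 0.25 rad) or (horizontal distance between sleeve_a_mid and pocket1 below 0.012 m and z of sleeve_a_mid in the frame of pocket1 below 0.045 m and angle between the z axis of sleeve_a and the z axis of holder, either way round below 0.25 rad) or (horizontal distance between sleeve_a_mid and pocket2 below 0.012 m and z of sleeve_a_mid in the frame of pocket2 below 0.045 m and angle between the z axis of sleeve_a and the z axis of holder, either way round below 0.25 rad)) and distance of sleeve_b from where it was at the start of the episode below 0.03 m) or ((x of sleeve_b_mid in the frame of tray between -0.08 and 0.08 m and y of sleeve_b_mid in the frame of tray between -0.06 and 0.06 m and height (world z) of sleeve_b_mid below 0.052 m) and distance of sleeve_a from where it was at the start of the episode below 0.03 m))), for 0.2 s.
3. with the first sorted, the second has been slid over the gauge pin, down to the foot or until it sticks (((((horizontal distance between sleeve_a_mid and pocket0 below 0.012 m and z of sleeve_a_mid in the frame of pocket0 below 0.045 m and angle between the z axis of sleeve_a and the z axis of holder, either way round below 0.25 rad) or (horizontal distance between sleeve_a_mid and pocket1 below 0.012 m and z of sleeve_a_mid in the frame of pocket1 below 0.045 m and angle between the z axis of sleeve_a and the z axis of holder, either way round below 0.25 rad) or (horizontal distance between sleeve_a_mid and pocket2 below 0.012 m and z of sleeve_a_mid in the frame of pocket2 below 0.045 m and angle between the z axis of sleeve_a and the z axis of holder, either way round below 0.25 rad)) and (horizontal distance between sleeve_b_mid and gauge_foot below 0.006 m and z of sleeve_b_mid in the frame of gauge_foot below 0.066 m and angle between the z axis of sleeve_b and the z axis of gauge, either way round below 0.12 rad)) or ((x of sleeve_b_mid in the frame of tray between -0.08 and 0.08 m and y of sleeve_b_mid in the frame of tray between -0.06 and 0.06 m and height (world z) of sleeve_b_mid below 0.052 m) and (horizontal distance between sleeve_a_mid and gauge_foot below 0.006 m and z of sleeve_a_mid in the frame of gauge_foot below 0.044 m and angle between the z axis of sleeve_a and the z axis of gauge, either way round below 0.12 rad)))), for 0.2 s.
At the end, for the whole second after the job is handed in: clear sleeve down in a pocket (axis within 12 mm, lower end within 5 mm of the floor, tilt < 0.25 rad); ridged sleeve in the tray, standing or lying (middle inside the walls, < 52 mm up); both at rest; finished sleeve, hammer and punches within 30 mm of their starts (((horizontal distance between sleeve_a_mid and pocket0 below 0.012 m and z of sleeve_a_mid in the frame of pocket0 below 0.045 m and angle between the z axis of sleeve_a and the z axis of holder, either way round below 0.25 rad) or (horizontal distance between sleeve_a_mid and pocket1 below 0.012 m and z of sleeve_a_mid in the frame of pocket1 below 0.045 m and angle between the z axis of sleeve_a and the z axis of holder, either way round below 0.25 rad) or (horizontal distance between sleeve_a_mid and pocket2 below 0.012 m and z of sleeve_a_mid in the frame of pocket2 below 0.045 m and angle between the z axis of sleeve_a and the z axis of holder, either way round below 0.25 rad)) and x of sleeve_b_mid in the frame of tray between -0.08 and 0.08 m and y of sleeve_b_mid in the frame of tray between -0.06 and 0.06 m and height (world z) of sleeve_b_mid below 0.052 m and linear speed of each of sleeve_a, sleeve_b below 0.02 m/s and distance of each of done_sleeve, hammer, punch_a, punch_b from where it was at the start of the episode below 0.03 m); the robot touches nothing.
It fails at once if a sleeve is forced on the gauge (over 40 N) (contact force between any of sleeve_a, sleeve_b and gauge above 40 N).
It fails at once if the finished sleeve, hammer or a punch is moved more than 30 mm (distance of any of done_sleeve, hammer, punch_a, punch_b from where it was at the start of the episode above 0.03 m).
It also fails if it takes over 72 s, if anything falls off the work surface, if the arm or the gripper's body presses on something with over 40 N, if the wrist force passes 120 N, or if a joint passes its speed limit or range.

### The arm

A 6-joint arm with a two-finger parallel gripper is mounted at the origin on the work surface. World frame = base frame: x ahead of the robot, y to its left, z up, the work surface at z = 0. Lengths are in mm, angles in rad, forces in N, time in s.
With the tool pointing down it reaches from about 350 to 875 mm from the base axis. Payload 4.2 kg.
Tool frame: the origin (TCP) lies at the very end of the fingers, on their centre line; the grasp point (between the pads) lies 19 mm behind it; z points along the fingers, y is the line along which they close (so a half turn about z gives the same grasp; the last joint's range is limited). The gripper opens to 85 mm and grips with 20 to 120 N. Pads are 22 mm wide; open, the fingers measure 114 mm over their backs; the gripper's body (76 mm by 85 mm) begins 54 mm behind the grasp point. The pads swing forward as they close: fully open they stand 13 mm farther back than shut.
Start: joints at [1.481, 0.385, 0.008, 0, -1.194, -0.259], TCP at [213.574, 587.355, 231.312] pointing down, gripper open.
Joint ranges: [-3.14, 3.14], [-1.21, 2.06], [-1.07, 1.41], [-3.16, 2.05], [-2.99, -0.16], [-3.1, 3.1]. Speed limits (rad/s): [2.79, 2.79, 3.14, 3.14, 3.14, 3.14].

### API

Orientations are given as a unit quaternion [x, y, z, w].
In Python, from bench import read_state, get_image, get_calibration, job_done gives the robot as it stands.
- The arm moves only by the shell command python3 -m creep 'ROWS'. ROWS is a JSON object of lists of equal length, an entry for each row: "translation": the shift along the world's x, y, z in cm, a list of three; "delta_rot": the turn, a rotation vector about the world's x, y, z in degrees, a list of three; "hand": the finger opening in cm, from 0 to 8.54. A call has 1 to 8 rows; each row is the pose to reach, as a shift and turn from the pose commanded when the call began; what a row does not reach only later rows make up. A row lasts 1/8 s, in which the tool goes at most 62.5 mm and 10.7 degrees, less where a joint would pass 70% of its speed; a pose out of reach is approached as far as the arm can. A call with a gripper value outside its range is refused whole. The fingers move at their own pace and stop on an object; the grip force is fixed at half the most. Time passes only in rows, so rows that repeat a pose let the fingers close. It gives the time, the measured TCP pose, the force, the opening and the grip force at its end, in the units of the state.
- read_state(): the state, without advancing time (a new reading comes with each control period).
- get_image(name): name is "scene" or "side" or "wrist"; returns (picture, depth): 400x640x3 uint8, red, green, blue; 400x640 float32, mm along the optical axis (not along the pixel's ray), 0 where there is no reading.
- get_calibration(name): a dict with "intrinsics" (3x3 intrinsics, pixels), "dist" ([k1, k2, p1, p2, k3] as OpenCV has them; the pictures are not rectified), "xyz" and "attitude" of the camera in the world. Camera axes: x right, y down, z forward; pixel columns grow to the right and rows downward; lengths in mm; the calibration is good to about 2 mm. A picture is of the moment at which its call begins: read the wrist's pose just before it. get_calibration takes no time and is no camera call; for the wrist camera it gives the pose at the moment of the call.
- job_done(): hands the job in; it is judged then, once.
The state is a dict: "clock": time; "joints": joint angles; "joint_vel": joint speeds; "joint_efforts": joint torques, N m; "position": TCP position; "ee_rot": TCP orientation; "contact_force": force on the tool from outside, world axes, zero at the start; "wrist_torque": the same for the moment, N m; "gripper_width": finger opening in mm; "grasp_force": force on a finger pad.
Only numpy, scipy, OpenCV 4.12 (cv2) and the standard library are available. Lean on these libraries where they do the work, as an engineer would, in place of code of your own. Each camera call takes 0.05 s, during which the arm holds its last target. There are 200 camera calls.

## Working session

There is one attempt and no reset: what is moved stays moved. The work goes in short steps, Python scripts to look and compute and a shell command to move; the robot and the scene stay as the last step left them, time stands still between calls to the robot, and variables do not carry over. Pictures are saved under pics/ and viewed, at most 10 in all, crops included, and the job is handed in when it is done.

```bash
mkdir -p pics; ls
cat > h.py <<'E'
import numpy as np, cv2
from bench import *
from scipy.spatial.transform import Rotation as R
def cloud(name):
    c=get_calibration(name); im,d=get_image(name)
    K=np.array(c["intrinsics"],float); D=np.array(c["dist"],float)
    v,u=np.mgrid[0:400,0:640]
    p=cv2.undistortPoints(np.stack([u,v],-1).reshape(-1,1,2).astype(np.float64),K,D).reshape(400,640,2)
    P=np.dstack([p*d[...,None],d])
    at=np.array(c["attitude"],float)
    M=R.from_quat(at).as_matrix() if at.size==4 else at.reshape(3,3)
    W=P@M.T+np.array(c["xyz"],float)
    W[d==0]=np.nan
    return im,W,c
E
python3 - <<'E'
from h import *
s=read_state();print(s)
for n in("scene","side"):
    im,W,c=cloud(n); print(n,c)
    np.savez(f"{n}.npz",im=im,W=W)
    cv2.imwrite(f"pics/{n}0.png",im[...,::-1])
E
```

```text
pics
{'clock': 0.0, 'joints': array([ 1.48062378e+00,  3.85583596e-01,  6.60646640e-03, -5.05430181e-04,
       -1.19401633e+00, -2.58613027e-01]), 'joint_vel': array([ 0.00030712, -0.00151735,  0.00034098,  0.00132759,  0.00114537,
       -0.00071811]), 'joint_efforts': array([-6.08408627e-04, -3.92285013e+01,  1.88403726e+01,  4.18639228e+00,
       -4.55453672e-03, -8.45890526e-06]), 'position': array([213.36991616, 586.8155397 , 230.19674564]), 'ee_rot': array([ 9.84815274e-01, -1.73601881e-01, -1.41641139e-04,  1.11443174e-03]), 'contact_force': array([-0.75314029, -0.31521481,  0.26313532]), 'wrist_torque': array([-0.03740666, -0.01678108, -0.07212855]), 'grasp_force': 0.0, 'gripper_width': 85.6046967258362}
scene {'intrinsics': array([[437.09776206,   0.        , 314.80719694],
       [  0.        , 437.09776206, 202.51402542],
       [  0.        ,   0.        ,   1.        ]]), 'dist': array([-0.02466513,  0.        ,  0.        ,  0.        ,  0.        ]), 'xyz': array([971.33315095, 432.75189155, 919.89609681]), 'attitude': array([ 0.36716823,  0.87147837, -0.29815825, -0.12967109])}
side {'intrinsics': array([[436.59329805,   0.        , 321.38914981],
       [  0.        , 436.59329805, 196.44977026],
       [  0.        ,   0.        ,   1.        ]]), 'dist': array([-0.09784537,  0.        ,  0.        ,  0.        ,  0.        ]), 'xyz': array([407.13583519, 930.27364954, 766.83713205]), 'attitude': array([-0.04694556,  0.89174006, -0.44988853,  0.01400315])}
```

View pics/scene0.png

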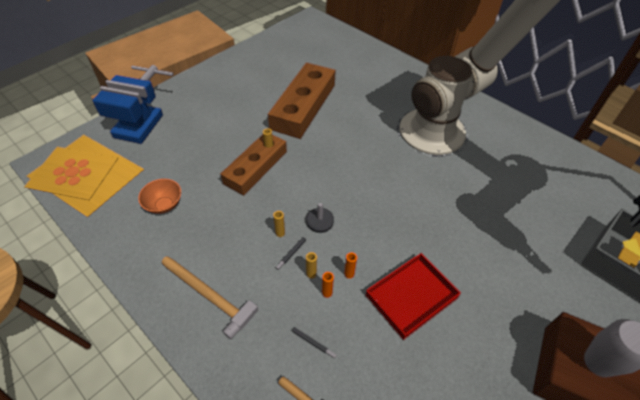

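View pics/side0.png

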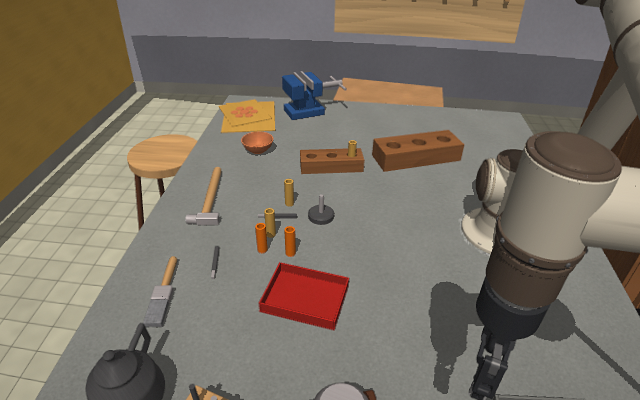

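Scene picture: brass sleeves are at (279,223) and (312,265). The orange tubes at (350,265) and (328,285) are look-alikes. The gauge is at (320,218) and the tray at (412,295). There are two holders, a small one at (254,165) with a sleeve standing in it and a large one at (303,100). I'll measure them all and check sizes.

```bash
cat > m.py <<'E'
from h import *
for n in("scene","side"):
    z=np.load(f"{n}.npz");im,W=z["im"],z["W"]
    hsv=cv2.cvtColor(im,cv2.COLOR_RGB2HSV);H,S,V=[hsv[...,i].astype(int) for i in range(3)]
    print("==",n)
    inb=(W[...,0]>150)&(W[...,0]<1000)&(np.abs(W[...,1])<700)&(W[...,2]>4)&(W[...,2]<110)
    def comps(m,t,amin=40):
        k,l,st,ce=cv2.connectedComponentsWithStats((m&inb).astype(np.uint8))
        for i in range(1,k):
            if st[i,4]<amin: continue
            P=W[l==i]; zt=np.percentile(P[:,2],97); T=P[P[:,2]>zt-5]
            px=np.argwhere(l==i)
            r=cv2.minAreaRect(T[:,:2].astype(np.float32))
            print(t,"px",ce[i].round(),"n",st[i,4],"ztop",zt.round(1),"rect",np.round(r[0],1),np.round(r[1],1),round(r[2],1),"hsv",np.median(hsv[l==i],0))
    comps((S>150)&(H>=18)&(H<30)&(V>60),"brass",20)
    comps((S>180)&(H>=6)&(H<18)&(V>150),"orange")
    comps((S>180)&((H<5)|(H>175)),"red",300)
    comps((S>80)&(H>=5)&(H<18)&(V<=150),"wood",300)
    comps((S<70)&(W[...,2]>12),"grey",30)
E
python3 m.py
```

```text
== scene
brass px [268. 138.] n 144 ztop 90.7 rect [ 416.9 -280.9] [25.7 19. ] 30.5 hsv [ 19.  188.  120.5]
brass px [ 77. 174.] n 2081 ztop 9.9 rect [ 827.4 -611. ] [208.2 248. ] 26.9 hsv [ 20. 190. 194.]
brass px [121. 177.] n 177 ztop 7.9 rect [ 768.9 -502.8] [119.9  64. ] 46.1 hsv [ 20. 189. 203.]
brass px [ 91. 209.] n 29 ztop 6.8 rect [ 880.5 -467.2] [34.9 22.2] 12.4 hsv [ 20. 189. 193.]
brass px [279. 223.] n 197 ztop 81.7 rect [585.8 -55.7] [23.5 19.3] 47.3 hsv [ 19. 189. 122.]
brass px [311. 265.] n 212 ztop 81.2 rect [613.6  81.9] [22.8 20.7] 12.7 hsv [ 19. 188. 119.]
orange px [ 82. 171.] n 46 ztop 10.5 rect [ 830.9 -602.7] [42.2 34.9] 46.4 hsv [ 15.  184.  190.5]
orange px [ 62. 177.] n 55 ztop 9.7 rect [ 885.5 -619.7] [63.2 30.9] 83.7 hsv [ 15. 183. 183.]
orange px [351. 258.] n 54 ztop 83.5 rect [550.5 145.6] [21.3 20.4] 43.2 hsv [ 13. 255. 179.]
orange px [327. 277.] n 57 ztop 82.5 rect [623.1 140.8] [22.9 19.4] 42.6 hsv [ 13. 255. 181.]
red px [412. 294.] n 2811 ztop 31.2 rect [496.4 286.2] [131.3 170.8] 79.6 hsv [  1. 237. 152.]
wood px [295. 107.] n 2187 ztop 67.3 r
[... 1448 characters left out ...]
 144.8] [21.7 28.8] 9.2 hsv [ 13. 231. 170.]
red px [304. 297.] n 2495 ztop 30.3 rect [492.9 287.4] [132.  169.6] 79.5 hsv [  2. 206. 148.]
wood px [403. 150.] n 1795 ztop 66.3 rect [ 230.6 -348.6] [209.2 115.9] 20.5 hsv [ 13. 155. 105.]
wood px [330. 161.] n 1279 ztop 46.8 rect [ 478.8 -270.6] [199.5  81.4] 10.9 hsv [ 13. 156. 112.]
grey px [321. 211.] n 391 ztop 69.7 rect [487.1 -10.3] [10.7 14.5] 5.9 hsv [10. 10. 80.]
grey px [202. 217.] n 286 ztop 27.4 rect [804.4  56.6] [87.5 26.8] 9.0 hsv [  6.  17. 165.]
grey px [139. 359.] n 3111 ztop 104.0 rect [766.8 546.3] [137.9  80.1] 70.8 hsv [10.  7. 67.]
grey px [194. 395.] n 47 ztop 107.9 rect [636.4 590.9] [8.6 3.2] 8.7 hsv [120.  10.  53.]
```

Run:
```python
import cv2
a=cv2.imread('pics/scene0.png')[130:310,200:420];b=cv2.imread('pics/side0.png')[130:260,230:370]
cv2.imwrite('pics/crop.png',cv2.resize(a,None,fx=3.2,fy=3.2,interpolation=2))
```

```text
(no output)
```

View pics/crop.png

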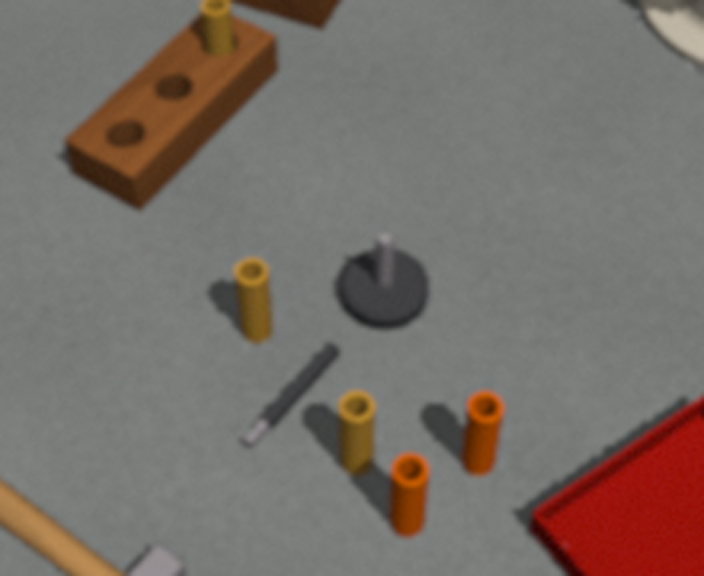

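The meant holder is the one at (254,165). It measures 200x77 mm with its top at 47 mm, while the other is 212x110x67. The sleeves are the two dark-yellow tubes, S1 at about (584,-55) and S2 at about (612,82). The orange tubes have hue 13 and saturation 255. The gauge is at about (488.5,-10.5), pocket2 at about (544,-259) and the tray at about (495,287). I'll start moving.

```bash
python3 -m creep '{"translation":[[37.1,-64.2,0],[37.1,-64.2,0],[37.1,-64.2,0],[37.1,-64.2,0],[37.1,-64.2,0],[37.1,-64.2,0],[37.1,-64.2,0],[37.1,-64.2,0]],"delta_rot":[[0,0,0],[0,0,0],[0,0,0],[0,0,0],[0,0,0],[0,0,0],[0,0,0],[0,0,0]],"hand":[5,5,5,5,5,5,5,5]}'
```

```text
clock: 1.1
position: [464.2, 152.6, 231.3]
ee_rot: [0.985, -0.173, -0.0, -0.0]
contact_force: [1.4, 0.1, -0.6]
gripper_width: 50.0
grasp_force: 0.0
```

```bash
python3 -m creep '{"translation":[[12,-20.8,-3],[12,-20.8,-3],[12,-20.8,-3],[12,-20.8,-3],[12,-20.8,-3]],"delta_rot":[[0,0,0],[0,0,0],[0,0,0],[0,0,0],[0,0,0]],"hand":[5,5,5,5,5]}'
python3 - <<'E'
from h import *
print(read_state()["position"])
im,W,c=cloud("wrist");print(c["xyz"]);np.savez("w1.npz",im=im,W=W);cv2.imwrite("pics/w1.png",im[...,::-1])
hsv=cv2.cvtColor(im,cv2.COLOR_RGB2HSV).astype(int)
m=(hsv[...,0]>=16)&(hsv[...,0]<30)&(hsv[...,1]>120)&(W[...,2]>70)&(W[...,2]<95)
k,l,st,ce=cv2.connectedComponentsWithStats(m.astype(np.uint8))
for i in range(1,k):
    if st[i,4]>60:
        P=W[l==i];print("brass",ce[i],st[i,4],P.mean(0),cv2.minEnclosingCircle(P[P[:,2]>np.percentile(P[:,2],95)-3][:,:2].astype(np.float32)))
E
```

```text
clock: 1.72
position: [584.1, -56.7, 199.2]
ee_rot: [0.984, -0.176, -0.002, 0.001]
contact_force: [-1.1, 1.0, 0.0]
gripper_width: 49.8
grasp_force: 0.0
[584.10097258 -56.7294993  199.23619318]
[652.20840725 -82.48242873 342.71377075]
brass [321.68707483 191.99489796] 588 [584.286035   -58.55858569  79.37058418] ((583.5136108398438, -58.433021545410156), 12.639488220214844)
brass [151.2712766  217.48404255] 752 [611.69903891  77.81981876  78.1928417 ] ((611.0637817382812, 78.74925231933594), 12.82947063446045)
brass [627.1318408  280.67288557] 804 [ 420.72615723 -277.05915967   82.32388749] ((417.4666748046875, -279.81768798828125), 12.748526573181152)
```

View pics/w1.png

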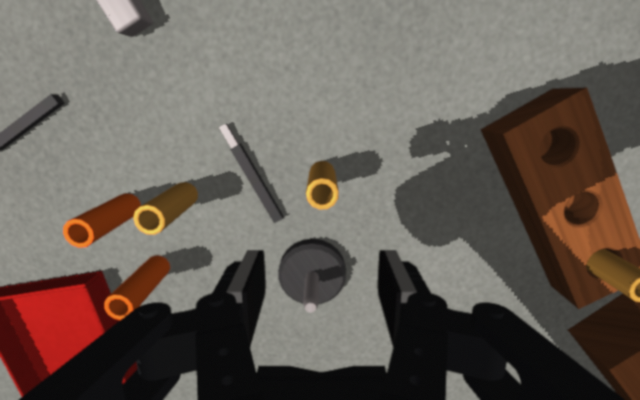

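Wrist picture: S1's mouth is at (322,192), between the fingers' lines, and the gauge pin tip is at (311,308). The pockets are on the right at (560,147) and (582,208). The way down is clear.

```bash
python3 - <<'E'
from h import *
z=np.load("w1.npz");im,W=z["im"],z["W"]
for zlo,zhi,lab in((62,76,"pin"),(14,22,"foot")):
    m=(W[...,2]>zlo)&(W[...,2]<zhi)&(np.hypot(W[...,0]-488,W[...,1]+10)<45)
    P=W[m]; print(lab,len(P),P.mean(0),cv2.minEnclosingCircle(P[:,:2].astype(np.float32)))
# pockets: low points inside holder rim
m=(np.hypot(W[...,0]-544,W[...,1]+259)<30)
for lo,hi in((40,52),(0,38)):
    k=m&(W[...,2]>lo)&(W[...,2]<hi);P=W[k];print(lo,len(P),P.mean(0),np.percentile(P[:,2],[5,50,95]))
E
python3 -m creep '{"translation":[[0,-0.1,-6],[0,-0.1,-11],[0,-0.1,-14],[0,-0.1,-15.2],[0,-0.1,-15.2],[0,-0.1,-15.2]],"delta_rot":[[0,0,0],[0,0,0],[0,0,0],[0,0,0],[0,0,0],[0,0,0]],"hand":[5,5,5,5,5,5]}'
```

```text
pin 237 [489.29449505 -13.04511741  70.54656151] ((487.3917236328125, -12.030919075012207), 6.98274040222168)
foot 2866 [491.92321716 -14.23899671  18.78370545] ((486.9860534667969, -12.056602478027344), 36.1734619140625)
40 2870 [ 544.42688488 -259.70594071   45.99121092] [44.13819456 46.14598108 47.37139733]
0 834 [ 536.81418854 -270.81590009   22.64433413] [10.68783343 22.92868704 36.41799369]
clock: 2.52
position: [584.9, -54.1, 51.0]
ee_rot: [0.985, -0.173, 0.002, -0.0]
contact_force: [0.3, 0.4, 0.5]
gripper_width: 49.4
grasp_force: 0.0
```

```bash
python3 -m creep '{"translation":[[0,-0.1,0],[0,-0.1,0],[0,-0.1,0],[0,-0.1,0],[0,-0.1,0],[0,-0.1,0]],"delta_rot":[[0,0,0],[0,0,0],[0,0,0],[0,0,0],[0,0,0],[0,0,0]],"hand":[2,2,2,2,2,2]}'
```

```text
clock: 3.28
position: [584.6, -55.7, 50.7]
ee_rot: [0.985, -0.173, 0.001, -0.0]
contact_force: [-1.0, 0.6, 6.2]
gripper_width: 24.1
grasp_force: 58.8
```

```bash
python3 -m creep '{"translation":[[0,0,5],[0,0,9.5],[-5,2.2,9.5],[-9.7,4.4,9.5],[-9.7,4.4,9.5],[-9.7,4.4,9.5],[-9.7,4.4,9.5]],"delta_rot":[[0,0,0],[0,0,0],[0,0,0],[0,0,0],[0,0,0],[0,0,0],[0,0,0]],"hand":[2,2,2,2,2,2,2]}'
cat > g.py <<'E'
from h import *
import sys
s=read_state();print(s["position"],s["contact_force"],s["gripper_width"],s["clock"])
tcp=s["position"]
for n in ("scene","side","wrist"):
    im,W,c=cloud(n)
    hsv=cv2.cvtColor(im,cv2.COLOR_RGB2HSV).astype(int)
    m=(hsv[...,0]>=16)&(hsv[...,0]<30)&(hsv[...,1]>110)&(np.hypot(W[...,0]-tcp[0],W[...,1]-tcp[1])<35)&(W[...,2]>15)
    P=W[m]
    if len(P)<20: print(n,"none",len(P)); continue
    zt=np.percentile(P[:,2],97); T=P[P[:,2]>zt-4]
    print(n,len(P),"ztop",zt.round(1),"zmin",np.percentile(P[:,2],2).round(1),"mean top",T.mean(0).round(1),"circ",[np.round(a,1) for a in cv2.minEnclosingCircle(T[:,:2].astype(np.float32))])
    if len(sys.argv)>1: cv2.imwrite(f"pics/{sys.argv[1]}_{n}.png",im[...,::-1])
E
python3 g.py a
```

```text
clock: 4.15
position: [487.7, -11.6, 144.2]
ee_rot: [0.985, -0.174, 0.0, -0.0]
contact_force: [0.2, -0.4, -1.4]
gripper_width: 24.1
grasp_force: 59.6
[487.66002283 -11.626851   144.15013891] [ 0.16128466 -0.37120531 -1.40142648] 24.13205050687057 4.15
scene 161 ztop 191.8 zmin 98.9 mean top [506.3   1.8 199.1] circ [array([503. ,   2.4]), np.float64(8.9)]
side 181 ztop 172.2 zmin 95.1 mean top [478.3  -9.  172.8] circ [array([478.5,  -8.2]), np.float64(14.2)]
wrist 6363 ztop 175.1 zmin 102.2 mean top [488.2 -13.1 174. ] circ [array([487.2, -12.7]), np.float64(13.8)]
```

Run:
```python
import cv2,numpy as np
a=cv2.imread('pics/a_scene.png')[150:250,260:380];b=cv2.imread('pics/a_side.png')[130:230,261:381]
cv2.imwrite('pics/a_cmp.png',cv2.resize(np.vstack([a[:, :],b]),None,fx=3,fy=3,interpolation=2))
```

```text
(no output)
```

View pics/a_cmp.png

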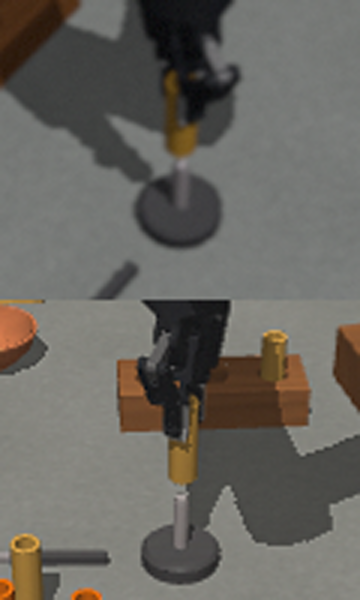

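Both views show the sleeve hanging in line with the pin: x≈181 for both in scene, and 183 against 181 in side, enlarged. I'll lower it gently.

```bash
python3 -m creep '{"translation":[[0,0.04,-1],[0,0.04,-1.8],[0,0.04,-2.3],[0,0.04,-2.6],[0,0.04,-2.9],[0,0.04,-2.9]],"delta_rot":[[0,0,0],[0,0,0],[0,0,0],[0,0,0],[0,0,0],[0,0,0]],"hand":[2,2,2,2,2,2]}'
```

```text
clock: 5.05
position: [487.0, -11.0, 115.3]
ee_rot: [0.985, -0.173, 0.0, -0.0]
contact_force: [0.5, 0.4, -3.0]
gripper_width: 24.1
grasp_force: 59.6
```

```bash
python3 -m creep '{"translation":[[0,0,-0.3],[0,0,-0.6],[0,0,-0.9],[0,0,-1.2],[0,0,-1.5],[0,0,-1.8],[0,0,-1.8]],"delta_rot":[[0,0,0],[0,0,0],[0,0,0],[0,0,0],[0,0,0],[0,0,0],[0,0,0]],"hand":[2,2,2,2,2,2,2]}'
```

```text
clock: 5.92
position: [486.9, -11.1, 97.0]
ee_rot: [0.985, -0.174, 0.0, -0.0]
contact_force: [1.6, 0.8, -2.6]
gripper_width: 24.2
grasp_force: 59.5
```

```bash
python3 -m creep '{"translation":[[0,0,-0.3],[0,0,-0.5],[0,0,-0.6],[0,0,-0.65],[0,0,-0.7]],"delta_rot":[[0,0,0],[0,0,0],[0,0,0],[0,0,0],[0,0,0]],"hand":[2,2,2,2,2]}'
python3 -m creep '{"translation":[[0,0,-0.05],[0,0,-0.1]],"delta_rot":[[0,0,0],[0,0,0]],"hand":[2,2]}'
```

```text
clock: 6.55
position: [486.9, -11.1, 90.4]
ee_rot: [0.985, -0.174, 0.0, -0.0]
contact_force: [0.9, 2.2, 0.1]
gripper_width: 24.1
grasp_force: 59.5
clock: 6.8
position: [486.9, -11.1, 89.4]
ee_rot: [0.985, -0.173, 0.0, -0.0]
contact_force: [0.6, 2.2, -0.8]
gripper_width: 23.8
grasp_force: 59.6
```

```bash
python3 -m creep '{"translation":[[0,0,-0.05],[0,0,-0.1]],"delta_rot":[[0,0,0],[0,0,0]],"hand":[2,2]}'
```

```text
clock: 7.05
position: [486.9, -11.1, 88.4]
ee_rot: [0.985, -0.174, 0.0, -0.0]
contact_force: [1.0, 1.7, -1.2]
gripper_width: 24.1
grasp_force: 59.5
```

```bash
python3 -m creep '{"translation":[[0,0,-0.05],[0,0,-0.1]],"delta_rot":[[0,0,0],[0,0,0]],"hand":[2,2]}'
```

```text
clock: 7.3
position: [486.9, -11.1, 87.3]
ee_rot: [0.985, -0.174, 0.0, -0.0]
contact_force: [1.7, 2.2, -0.5]
gripper_width: 24.1
grasp_force: 59.5
```

```bash
python3 -m creep '{"translation":[[0,0,-0.05],[0,0,-0.1]],"delta_rot":[[0,0,0],[0,0,0]],"hand":[2,2]}'
```

```text
clock: 7.55
position: [486.9, -11.1, 86.3]
ee_rot: [0.985, -0.174, 0.0, -0.0]
contact_force: [2.3, 2.5, -0.8]
gripper_width: 23.8
grasp_force: 59.5
```

```bash
python3 -m creep '{"translation":[[0,0,-0.05],[0,0,-0.1]],"delta_rot":[[0,0,0],[0,0,0]],"hand":[2,2]}'
```

```text
clock: 7.8
position: [486.9, -11.1, 85.3]
ee_rot: [0.985, -0.173, 0.0, -0.0]
contact_force: [2.4, 2.3, -0.5]
gripper_width: 24.2
grasp_force: 59.5
```

```bash
python3 -m creep '{"translation":[[0.03,0.03,-0.1],[0.05,0.05,-0.2]],"delta_rot":[[0,0,0],[0,0,0]],"hand":[2,2]}'
```

```text
clock: 8.05
position: [486.9, -10.9, 83.1]
ee_rot: [0.985, -0.174, -0.0, 0.0]
contact_force: [0.7, 0.2, -1.2]
gripper_width: 24.0
grasp_force: 59.4
```

```bash
python3 -m creep '{"translation":[[0,0,-0.1],[0,0,-0.2]],"delta_rot":[[0,0,0],[0,0,0]],"hand":[2,2]}'
```

```text
clock: 8.3
position: [486.9, -10.8, 81.1]
ee_rot: [0.985, -0.174, -0.0, 0.0]
contact_force: [0.3, 0.7, -1.0]
gripper_width: 24.0
grasp_force: 59.4
```

The sleeve has passed the ridge height with no resistance, so this is the clear one. I'll take it on down to the foot.

```bash
python3 -m creep '{"translation":[[0,0,-0.3],[0,0,-0.6],[0,0,-0.85],[0,0,-1.0],[0,0,-1.05],[0,0,-1.1]],"delta_rot":[[0,0,0],[0,0,0],[0,0,0],[0,0,0],[0,0,0],[0,0,0]],"hand":[2,2,2,2,2,2]}'
```

```text
clock: 9.05
position: [486.9, -10.8, 70.2]
ee_rot: [0.985, -0.174, -0.0, 0.0]
contact_force: [-0.2, -0.1, -1.6]
gripper_width: 24.0
grasp_force: 59.5
```

```bash
python3 -m creep '{"translation":[[0,0,-0.03],[0,0,-0.06],[0,0,-0.06]],"delta_rot":[[0,0,0],[0,0,0],[0,0,0]],"hand":[2,2,2]}'
```

```text
clock: 9.43
position: [487.0, -10.7, 69.6]
ee_rot: [0.985, -0.174, -0.0, 0.0]
contact_force: [-0.4, 0.6, -1.4]
gripper_width: 24.2
grasp_force: 59.5
```

```bash
python3 -m creep '{"translation":[[0,0,-0.03],[0,0,-0.05],[0,0,-0.05]],"delta_rot":[[0,0,0],[0,0,0],[0,0,0]],"hand":[2,2,2]}'; python3 g.py
```

```text
clock: 9.8
position: [487.2, -10.7, 69.2]
ee_rot: [0.985, -0.174, -0.0, 0.0]
contact_force: [-0.1, 0.1, -2.0]
gripper_width: 23.8
grasp_force: 59.5
[487.19040453 -10.67386006  69.18477667] [-0.13269872  0.14894044 -1.9721881 ] 23.786734861650807 9.8
scene 152 ztop 133.1 zmin 20.8 mean top [506.6   4.1 136.9] circ [array([503.8,   4.6]), np.float64(8.4)]
side 152 ztop 98.7 zmin 21.5 mean top [476.9  -9.2  98.2] circ [array([478. ,  -9.3]), np.float64(8.1)]
wrist 6444 ztop 100.3 zmin 25.9 mean top [487.9 -12.   99.2] circ [array([487. , -11.8]), np.float64(13.9)]
```

```bash
python3 -m creep '{"translation":[[0,0,-0.03],[0,0,-0.05],[0,0,-0.05]],"delta_rot":[[0,0,0],[0,0,0],[0,0,0]],"hand":[2,2,2]}'
```

```text
clock: 10.32
position: [487.3, -10.7, 68.8]
ee_rot: [0.985, -0.174, 0.0, -0.0]
contact_force: [0.7, -0.3, -1.4]
gripper_width: 24.0
grasp_force: 59.6
```

```bash
python3 -m creep '{"translation":[[0,0,-0.03],[0,0,-0.05],[0,0,-0.05]],"delta_rot":[[0,0,0],[0,0,0],[0,0,0]],"hand":[2,2,2]}'
```

```text
clock: 10.7
position: [487.4, -10.7, 68.7]
ee_rot: [0.985, -0.173, 0.0, -0.0]
contact_force: [-1.6, -0.0, 4.5]
gripper_width: 24.0
grasp_force: 60.3
```

Seated on the foot with 4.5 N. I'll pause, lift off, and work out the pocket mouth centres.

```bash
python3 -m creep '{"translation":[[0,0,0],[0,0,0],[0,0,1.5],[0,0,4],[0,0,7],[0,0,7]],"delta_rot":[[0,0,0],[0,0,0],[0,0,0],[0,0,0],[0,0,0],[0,0,0]],"hand":[2,2,2,2,2,2]}'
cat > p.py <<'E'
from h import *
def pockets(W,C,zt=45.5):
    Q=C+(W-C)*((zt-C[2])/(W[...,2]-C[2]))[...,None]
    for g in((480,-270),(544,-258)):
        m=(np.hypot(Q[...,0]-g[0],Q[...,1]-g[1])<26)&(W[...,2]<41.5)
        k,l,st,ce=cv2.connectedComponentsWithStats(m.astype(np.uint8))
        i=1+np.argmax(st[1:,4]);q=Q[l==i][:,:2].astype(np.float32)
        print(g,len(q),cv2.minEnclosingCircle(q),cv2.minAreaRect(q),q.mean(0))
if __name__=="__main__":
    pockets(np.load("w1.npz")["W"],np.array([652.2084,-82.4824,342.7138]))
    for n in("scene","side"): pockets(np.load(n+".npz")["W"],np.array(get_calibration(n)["xyz"]))
E
python3 p.py
```

```text
clock: 11.45
position: [488.7, -10.2, 139.6]
ee_rot: [0.985, -0.174, 0.002, -0.001]
contact_force: [-0.2, 0.1, -2.2]
gripper_width: 23.7
grasp_force: 59.7
(480, -270) 804 ((480.5015563964844, -270.4138488769531), 15.655540466308594) ((480.4781799316406, -270.5354919433594), (29.464191436767578, 29.582416534423828), 69.57211303710938) [ 480.62088 -270.53104]
(544, -258) 933 ((544.1573486328125, -258.47955322265625), 15.483953475952148) ((544.1834106445312, -258.6150817871094), (29.531089782714844, 29.42694854736328), 2.6546449661254883) [ 544.32465 -258.5574 ]
(480, -270) 74 ((480.57867431640625, -269.6283874511719), 16.844175338745117) ((482.320556640625, -268.79998779296875), (29.339075088500977, 28.00812339782715), 83.01182556152344) [ 482.34442 -269.1208 ]
(544, -258) 77 ((545.1943359375, -258.1292419433594), 15.5479154586792) ((546.5531005859375, -258.5790100097656), (28.589065551757812, 29.373472213745117), 11.4212646484375) [ 546.02515 -257.63174]
(480, -270) 35 ((479.171630859375, -265.7814636230469), 14.537399291992188) ((479.56390380859375, -266.32977294921875), (26.1534423828125, 24.66610336303711), 7.188925743103027) [ 478.97897 -265.28244]
(544, -258) 36 ((542.3309936523438, -255.2875518798828), 15.906411170959473) ((540.660400390625, -252.46022033691406), (28.58820915222168, 24.44959259033203), 7.127508163452148) [ 542.5744  -254.38922]
```

```bash
python3 -m creep '{"translation":[[1.3,-5.5,0],[2.6,-11.5,0],[4,-17.5,0],[5.2,-22.5,0],[5.7,-24.65,0],[5.7,-24.65,0],[5.7,-24.65,-2]],"delta_rot":[[0,0,0],[0,0,0],[0,0,0],[0,0,0],[0,0,0],[0,0,0],[0,0,0]],"hand":[2,2,2,2,2,2,2]}'; python3 g.py b
python3 - <<'E'
import cv2,numpy as np
a=cv2.imread('pics/b_scene.png')[90:210,190:310];b=cv2.imread('pics/b_side.png')[80:200,250:370];c=cv2.imread('pics/b_wrist.png')
cv2.imwrite('pics/b_cmp.png',np.hstack([cv2.resize(np.hstack([a,b]),None,fx=2.5,fy=2.5,interpolation=2)]))
E
```

```text
clock: 12.32
position: [544.8, -256.4, 118.4]
ee_rot: [0.985, -0.173, 0.001, -0.0]
contact_force: [0.2, 1.3, -3.1]
gripper_width: 23.5
grasp_force: 59.9
[ 544.83939105 -256.43360917  118.44182509] [ 0.16690075  1.32801082 -3.11328332] 23.509343757251877 12.325
scene 143 ztop 168.5 zmin 41.2 mean top [ 564.6 -239.9  170.9] circ [array([ 564.4, -240.6]), np.float64(3.1)]
side 141 ztop 143.4 zmin 64.9 mean top [ 534.2 -252.   143.8] circ [array([ 533.5, -253.2]), np.float64(11.7)]
wrist 6389 ztop 146.4 zmin 73.3 mean top [ 543.  -256.9  146.1] circ [array([ 545.2, -262. ]), np.float64(20.7)]
```

View pics/b_cmp.png

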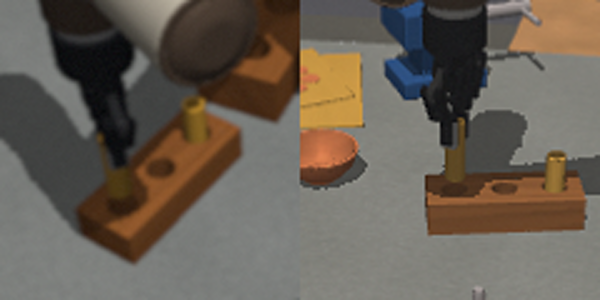

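Sleeve is over the end pocket in both views, at (120,200) and (455,185) in the composite. Lowering.

```bash
python3 -m creep '{"translation":[[-0.04,-0.05,-0.8],[-0.04,-0.05,-1.6],[-0.04,-0.05,-2.2],[-0.04,-0.05,-2.7],[-0.04,-0.05,-3.0],[-0.04,-0.05,-3.0]],"delta_rot":[[0,0,0],[0,0,0],[0,0,0],[0,0,0],[0,0,0],[0,0,0]],"hand":[2,2,2,2,2,2]}'
```

```text
clock: 13.22
position: [543.7, -257.7, 87.9]
ee_rot: [0.985, -0.174, -0.0, 0.0]
contact_force: [0.4, 1.1, -2.1]
gripper_width: 24.3
grasp_force: 59.8
```

```bash
python3 -m creep '{"translation":[[0,0,-0.5],[0,0,-1],[0,0,-1.5],[0,0,-1.9],[0,0,-2.2],[0,0,-2.4],[0,0,-2.4]],"delta_rot":[[0,0,0],[0,0,0],[0,0,0],[0,0,0],[0,0,0],[0,0,0],[0,0,0]],"hand":[2,2,2,2,2,2,2]}'
```

```text
clock: 14.1
position: [543.8, -257.7, 64.1]
ee_rot: [0.985, -0.174, -0.0, 0.0]
contact_force: [0.2, -0.4, -2.2]
gripper_width: 24.1
grasp_force: 59.8
```

```bash
python3 -m creep '{"translation":[[0,0,-0.1],[0,0,-0.2],[0,0,-0.28],[0,0,-0.28]],"delta_rot":[[0,0,0],[0,0,0],[0,0,0],[0,0,0]],"hand":[2,2,2,2]}'
```

```text
clock: 14.6
position: [543.8, -257.6, 61.3]
ee_rot: [0.985, -0.174, -0.0, -0.0]
contact_force: [-0.1, 1.1, -2.2]
gripper_width: 23.7
grasp_force: 59.8
```

```bash
python3 -m creep '{"translation":[[0,0,0],[0,0,0],[0,0,0],[0,0,3],[0,0,8],[0,0,10],[0,0,10]],"delta_rot":[[0,0,0],[0,0,0],[0,0,0],[0,0,0],[0,0,0],[0,0,0],[0,0,0]],"hand":[5,5,5,5,5,5,5]}'; python3 g.py c
```

```text
clock: 15.48
position: [544.9, -257.9, 163.5]
ee_rot: [0.985, -0.173, 0.002, 0.0]
contact_force: [0.9, 0.9, -1.7]
gripper_width: 50.4
grasp_force: 0.0
[ 544.89203146 -257.89371184  163.47081901] [ 0.88368386  0.88444692 -1.65047824] 50.3632338747751 15.475
scene 186 ztop 91.2 zmin 39.7 mean top [ 546.4 -256.1   89.8] circ [array([ 544.9, -258. ]), np.float64(13.8)]
side 132 ztop 89.4 zmin 42.1 mean top [ 541.5 -255.6   88.3] circ [array([ 542.6, -254.8]), np.float64(15.4)]
wrist 1772 ztop 92.0 zmin 30.6 mean top [ 543.9 -259.5   91.1] circ [array([ 538.5, -264.5]), np.float64(19.6)]
```

First sleeve's top reads about 90 mm at the pocket2 centre, the same as the finished sleeve, so it is fully down. Now S2, turning the fingers away from the orange tubes.

```bash
python3 -c "
from h import *
print(read_state()['joints'])"
python3 -m creep '{"translation":[[1,5.8,2],[2,11.8,3.8],[3,17.8,3.8],[4,23.9,3.8],[5,29.9,3.8],[6,33.9,3.8],[6.8,33.9,3.8],[6.8,33.9,3.8]],"delta_rot":[[0,0,-8],[0,0,-16],[0,0,-25],[0,0,-34],[0,0,-42],[0,0,-45],[0,0,-45],[0,0,-45]],"hand":[5,5,5,5,5,5,5,5]}'
python3 - <<'E'
from h import *
s=read_state();print(s["position"],s["joints"])
im,W,c=cloud("wrist");cv2.imwrite("pics/w2.png",im[...,::-1])
hsv=cv2.cvtColor(im,cv2.COLOR_RGB2HSV).astype(int)
def rep(t,m):
    k,l,st,ce=cv2.connectedComponentsWithStats(m.astype(np.uint8))
    for i in range(1,k):
        if st[i,4]>60:
            P=W[l==i];print(t,ce[i],st[i,4],cv2.minEnclosingCircle(P[P[:,2]>np.percentile(P[:,2],95)-3][:,:2].astype(np.float32)),np.percentile(P[:,2],95))
z=(W[...,2]>70)&(W[...,2]<95)
rep("brass",(hsv[...,0]>=16)&(hsv[...,0]<30)&(hsv[...,1]>120)&z)
rep("orange",(hsv[...,0]>=6)&(hsv[...,0]<16)&(hsv[...,1]>180)&z)
m=(W[...,2]>14)&(W[...,2]<22)&(np.hypot(W[...,0]-488,W[...,1]+10)<45)
if m.sum()>50: print("foot",cv2.minEnclosingCircle(W[m][:,:2].astype(np.float32)))
E
```

```text
[-1.73679459e-01  4.03367735e-01 -1.52246916e-01 -6.32884517e-04
 -1.01788533e+00  1.39567587e+00]
clock: 16.62
position: [611.6, 81.0, 197.7]
ee_rot: [0.844, -0.537, -0.001, 0.001]
contact_force: [-0.5, -0.1, -0.9]
gripper_width: 49.9
grasp_force: 0.0
[611.58748619  80.98175305 197.74517784] [ 3.93621516e-01  3.96728724e-01 -6.03908831e-02 -8.69453723e-05
 -1.11666426e+00  4.32182146e-02]
brass [320.44705882 192.31764706] 595 ((611.0701904296875, 79.24864196777344), 12.740938186645508) 81.98994642510426
orange [279.06587838 250.27027027] 592 ((620.8140258789062, 138.75233459472656), 12.582345008850098) 81.72992067326706
orange [354.47833333 287.09333333] 600 ((549.0699462890625, 143.6671142578125), 12.834975242614746) 81.9378313704851
foot ((487.3512268066406, -11.770832061767578), 36.322845458984375)
```

View pics/w2.png

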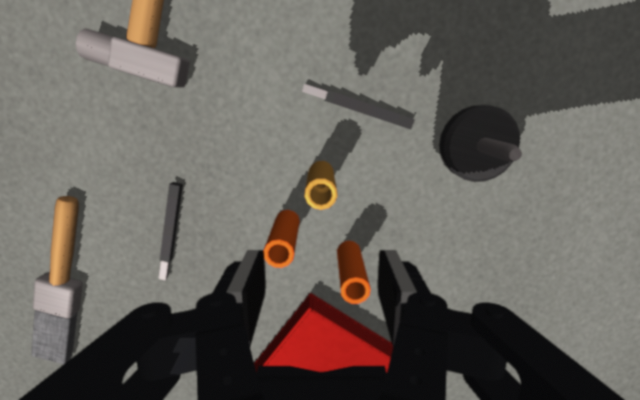

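Wrist view: the brass S2 mouth is at (320,192), between the finger columns. The orange tubes at (279,250) and (354,287) stay outside the finger line, so I'll descend.

```bash
python3 -m creep '{"translation":[[0,0,-6],[0,0,-11],[0,0,-14],[0,0,-14.7],[0,0,-14.7]],"delta_rot":[[0,0,0],[0,0,0],[0,0,0],[0,0,0],[0,0,0]],"hand":[5,5,5,5,5]}'
```

```text
clock: 17.3
position: [612.2, 80.6, 53.0]
ee_rot: [0.843, -0.538, 0.0, -0.0]
contact_force: [0.3, -0.2, 0.4]
gripper_width: 50.0
grasp_force: 0.0
```

```bash
python3 -m creep '{"translation":[[0,0,0],[0,0,0],[0,0,0],[0,0,0],[0,0,0]],"delta_rot":[[0,0,0],[0,0,0],[0,0,0],[0,0,0],[0,0,0]],"hand":[2,2,2,2,2]}'
```

```text
clock: 17.92
position: [612.8, 81.5, 54.4]
ee_rot: [0.844, -0.537, 0.001, -0.001]
contact_force: [-1.6, -0.7, 6.2]
gripper_width: 24.9
grasp_force: 58.8
```

```bash
python3 -m creep '{"translation":[[0,0,5],[0,0,9.5],[-4.5,-3.3,9.5],[-9,-6.6,9.5],[-12.5,-9.2,9.5],[-12.5,-9.2,9.5],[-12.5,-9.2,9.5],[-12.5,-9.2,9.5]],"delta_rot":[[0,0,0],[0,0,0],[0,0,0],[0,0,0],[0,0,0],[0,0,0],[0,0,0],[0,0,0]],"hand":[2,2,2,2,2,2,2,2]}'; python3 g.py d
python3 - <<'E'
import cv2,numpy as np
a=cv2.imread('pics/d_scene.png')[150:250,260:380];b=cv2.imread('pics/d_side.png')[130:230,261:381]
cv2.imwrite('pics/d_cmp.png',cv2.resize(np.hstack([a,b]),None,fx=3,fy=3,interpolation=2))
E
```

```text
clock: 18.92
position: [487.8, -10.0, 147.4]
ee_rot: [0.844, -0.537, 0.0, -0.0]
contact_force: [0.7, -0.1, -2.1]
gripper_width: 24.4
grasp_force: 59.7
[487.8494068  -10.00663767 147.40417269] [ 0.71150734 -0.06390882 -2.1168679 ] 24.38264210817344 18.925
scene 156 ztop 198.3 zmin 97.0 mean top [501.3   9.  202.3] circ [array([500.9,   8.6]), np.float64(6.6)]
side 267 ztop 172.3 zmin 95.9 mean top [486.5  -8.9 173.4] circ [array([494.6,  -4.5]), np.float64(22.5)]
wrist 6042 ztop 174.5 zmin 101.6 mean top [487.6 -12.6 173.4] circ [array([487.7, -12.2]), np.float64(13.9)]
```

View pics/d_cmp.png

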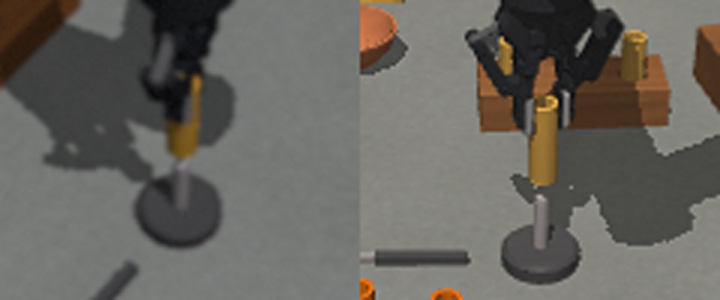

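Both views show the sleeve in line with the pin (side: 542 against 541). Lowering.

```bash
python3 -m creep '{"translation":[[-0.03,0.04,-1],[-0.03,0.04,-1.8],[-0.03,0.04,-2.3],[-0.03,0.04,-2.6],[-0.03,0.04,-2.9],[-0.03,0.04,-2.9]],"delta_rot":[[0,0,0],[0,0,0],[0,0,0],[0,0,0],[0,0,0],[0,0,0]],"hand":[2,2,2,2,2,2]}'
```

```text
clock: 19.82
position: [486.8, -10.2, 118.4]
ee_rot: [0.843, -0.537, 0.0, -0.0]
contact_force: [0.8, 0.3, -2.2]
gripper_width: 24.3
grasp_force: 59.6
```

```bash
python3 -m creep '{"translation":[[0,0,-0.3],[0,0,-0.6],[0,0,-0.9],[0,0,-1.2],[0,0,-1.5],[0,0,-1.5]],"delta_rot":[[0,0,0],[0,0,0],[0,0,0],[0,0,0],[0,0,0],[0,0,0]],"hand":[2,2,2,2,2,2]}'
```

```text
clock: 20.58
position: [486.7, -10.2, 103.2]
ee_rot: [0.843, -0.537, 0.0, -0.0]
contact_force: [1.5, 0.2, -3.6]
gripper_width: 24.5
grasp_force: 59.6
```

```bash
python3 -m creep '{"translation":[[0.03,0,-0.2],[0.03,0,-0.4],[0.03,0,-0.55],[0.03,0,-0.65],[0.03,0,-0.7]],"delta_rot":[[0,0,0],[0,0,0],[0,0,0],[0,0,0],[0,0,0]],"hand":[2,2,2,2,2]}'
```

```text
clock: 21.2
position: [486.8, -10.3, 96.4]
ee_rot: [0.843, -0.537, -0.0, 0.0]
contact_force: [0.8, -0.1, -1.4]
gripper_width: 24.5
grasp_force: 59.7
```

```bash
python3 -m creep '{"translation":[[0,0,-0.05],[0,0,-0.1]],"delta_rot":[[0,0,0],[0,0,0]],"hand":[2,2]}'
```

```text
clock: 21.45
position: [486.8, -10.3, 95.4]
ee_rot: [0.843, -0.537, 0.0, -0.0]
contact_force: [1.2, -0.3, -1.5]
gripper_width: 24.1
grasp_force: 59.7
```

```bash
python3 -m creep '{"translation":[[0,0,-0.05],[0,0,-0.1]],"delta_rot":[[0,0,0],[0,0,0]],"hand":[2,2]}'
```

```text
clock: 21.7
position: [486.8, -10.3, 94.4]
ee_rot: [0.843, -0.537, 0.0, -0.0]
contact_force: [0.2, 0.7, -1.5]
gripper_width: 24.8
grasp_force: 59.7
```

```bash
python3 -m creep '{"translation":[[0,0,-0.03],[0,0,-0.06]],"delta_rot":[[0,0,0],[0,0,0]],"hand":[2,2]}'
```

```text
clock: 21.95
position: [486.9, -10.3, 93.8]
ee_rot: [0.843, -0.537, 0.0, -0.0]
contact_force: [0.7, -0.5, -0.3]
gripper_width: 24.3
grasp_force: 59.7
```

```bash
python3 -m creep '{"translation":[[0,0,-0.03],[0,0,-0.05]],"delta_rot":[[0,0,0],[0,0,0]],"hand":[2,2]}'
```

```text
clock: 22.2
position: [486.9, -10.3, 93.4]
ee_rot: [0.843, -0.537, 0.0, 0.0]
contact_force: [0.8, 0.4, 1.0]
gripper_width: 24.4
grasp_force: 59.8
```

```bash
python3 -m creep '{"translation":[[0,0,-0.03],[0,0,-0.05],[0,0,-0.05],[0,0,-0.05]],"delta_rot":[[0,0,0],[0,0,0],[0,0,0],[0,0,0]],"hand":[2,2,2,2]}'
```

```text
clock: 22.7
position: [487.0, -10.3, 93.3]
ee_rot: [0.844, -0.537, 0.0, -0.0]
contact_force: [-1.3, 0.4, 5.5]
gripper_width: 24.8
grasp_force: 60.3
```

It sticks at bottom height about 39 mm with 5.5 N, so this is the ridged one. I'll pause, lift it off and carry it to the tray.

```bash
python3 -m creep '{"translation":[[0,0,0],[0,0,0],[0,0,1.5],[0,0,4],[0,0,6],[0,0,6]],"delta_rot":[[0,0,0],[0,0,0],[0,0,0],[0,0,0],[0,0,0],[0,0,0]],"hand":[2,2,2,2,2,2]}'
```

```text
clock: 23.45
position: [487.1, -10.1, 153.2]
ee_rot: [0.843, -0.537, 0.0, -0.001]
contact_force: [0.4, -0.4, -1.9]
gripper_width: 24.9
grasp_force: 59.9
```

```bash
python3 -m creep '{"translation":[[1,5.5,0],[2.5,11.5,0],[4,17.5,0],[5.5,23.5,0],[7.7,28.5,0],[7.7,29.7,0],[7.7,29.7,-3],[7.7,29.7,-6]],"delta_rot":[[0,0,0],[0,0,0],[0,0,0],[0,0,0],[0,0,0],[0,0,0],[0,0,0],[0,0,0]],"hand":[2,2,2,2,2,2,2,2]}'
```

```text
clock: 24.45
position: [562.5, 285.8, 90.4]
ee_rot: [0.843, -0.537, -0.001, 0.001]
contact_force: [-0.2, 0.9, -1.9]
gripper_width: 24.5
grasp_force: 60.0
```

I slipped a decimal in x: 7.7 cm instead of 0.77. The sleeve is still clear at z, above the tray wall. Correcting, then lowering.

```bash
python3 -m creep '{"translation":[[-3,0,0.5],[-6.8,0,0],[-6.8,0,-1.2],[-6.8,0,-2.2],[-6.8,0,-2.8],[-6.8,0,-2.9],[-6.8,0,-2.9]],"delta_rot":[[0,0,0],[0,0,0],[0,0,0],[0,0,0],[0,0,0],[0,0,0],[0,0,0]],"hand":[2,2,2,2,2,2,2]}'
```

```text
clock: 25.32
position: [496.3, 286.7, 63.7]
ee_rot: [0.843, -0.537, 0.0, -0.0]
contact_force: [-0.6, 0.1, -1.7]
gripper_width: 24.9
grasp_force: 60.0
```

```bash
python3 -m creep '{"translation":[[0,0,-0.2],[0,0,-0.35],[0,0,-0.45],[0,0,-0.45]],"delta_rot":[[0,0,0],[0,0,0],[0,0,0],[0,0,0]],"hand":[2,2,2,2]}'
```

```text
clock: 25.82
position: [495.8, 286.7, 59.2]
ee_rot: [0.843, -0.537, -0.0, 0.0]
contact_force: [0.5, 0.1, -1.3]
gripper_width: 24.5
grasp_force: 60.0
```

```bash
python3 -m creep '{"translation":[[0,0,0],[0,0,0],[0,0,0],[0,0,2],[0,0,6],[0,0,10],[0,0,12],[0,0,12]],"delta_rot":[[0,0,0],[0,0,0],[0,0,0],[0,0,0],[0,0,0],[0,0,0],[0,0,0],[0,0,0]],"hand":[5,5,5,5,5,5,5,5]}'; python3 g.py e
python3 - <<'E'
from h import *
for n in("scene","side"):
    im,W,c=cloud(n);np.savez(f"{n}.npz",im=im,W=W)
E
python3 m.py | grep -v wood; python3 -c "
import cv2,numpy as np
cv2.imwrite('pics/end.png',np.vstack([cv2.imread('pics/e_scene.png')[100:380,120:520],cv2.imread('pics/e_side.png')[100:380,150:550]]))"
```

```text
clock: 26.82
position: [496.6, 287.4, 181.2]
ee_rot: [0.843, -0.537, 0.001, -0.002]
contact_force: [-0.1, -0.3, -0.6]
gripper_width: 49.9
grasp_force: 0.0
[496.57106601 287.42812109 181.21414329] [-0.11564766 -0.28533704 -0.5825416 ] 49.92424938766809 26.825
scene 257 ztop 85.5 zmin 17.6 mean top [495.8 286.1  84.2] circ [array([496.1, 285.9]), np.float64(12.7)]
side 313 ztop 84.1 zmin 16.4 mean top [493.5 287.3  82.7] circ [array([493.4, 286.7]), np.float64(13.4)]
wrist 1363 ztop 85.9 zmin 21.3 mean top [494.8 283.9  84.8] circ [array([494.7, 284.2]), np.float64(12.9)]
== scene
brass px [268. 138.] n 142 ztop 91.2 rect [ 418.2 -280. ] [27.5 16.9] 48.7 hsv [ 19. 187. 127.]
brass px [ 79. 175.] n 2243 ztop 9.7 rect [ 843.6 -595.4] [221.  242.8] 11.3 hsv [ 20. 189. 203.]
brass px [238. 166.] n 160 ztop 90.9 rect [ 544.5 -256. ] [20.9 21.3] 48.8 hsv [ 19.  188.  127.5]
brass px [100. 202.] n 20 ztop 6.3 rect [ 853.2 -469. ] [11.2 27.4] 88.3 hsv [ 20.  189.5 208. ]
brass px [415. 287.] n 244 ztop 85.9 rect [496.7 286. ] [22.9 23.9] 35.4 hsv [ 20. 188. 115.]
orange px [ 65. 164.] n 44 zto
[... 1054 characters left out ...]
rect [620.7 141.9] [23.8 21.4] 70.8 hsv [ 13. 232. 168.]
orange px [289. 249.] n 76 ztop 43.5 rect [551.3 156.9] [ 3.3 11.6] 74.1 hsv [ 13. 233. 165.]
red px [304. 298.] n 2336 ztop 30.5 rect [492.9 286.9] [132.2 169.7] 79.6 hsv [  1. 206. 147.]
grey px [322. 207.] n 43 ztop 53.4 rect [482.4  -6.5] [2.7 2.6] 1.6 hsv [ 8. 16. 75.]
grey px [202. 217.] n 285 ztop 27.2 rect [804.8  55.9] [87.5 27.4] 9.1 hsv [  6.  17. 163.]
grey px [312. 216.] n 30 ztop 19.4 rect [507.9  11.1] [12.8 24. ] 20.3 hsv [15.   9.5 75.5]
grey px [139. 359.] n 3127 ztop 104.1 rect [765.2 543.8] [142.7  70. ] 76.6 hsv [10.  7. 66.]
grey px [194. 395.] n 51 ztop 109.5 rect [636.  591.1] [8.1 2.9] 17.6 hsv [105.   9.  51.]
```

View pics/end.png

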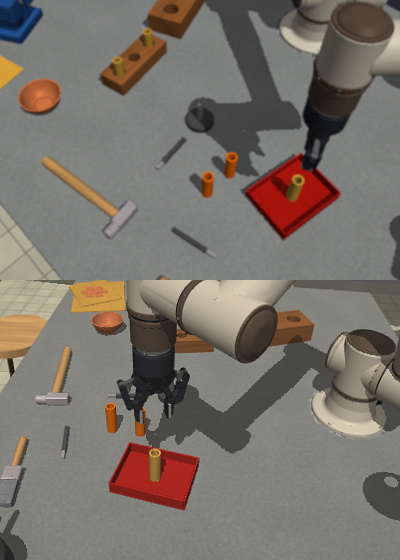

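The clear sleeve stands in the end pocket at (117,66), its top 90 mm up. The ridged one stands in the tray at (295,187), its top about 84 mm up. Everything else is where it was and the arm is clear, so I'll hand it in.

```bash
python3 -c "
from bench import *
print(job_done())"
```

```text
the job is handed in; nothing more can be done
None
```

The job is handed in, with no verdict shown: the first sleeve went fully down on the gauge and stands at the bottom of the +x end pocket, the second stuck part-way and stands in the red tray, and the finished sleeve, hammer and punches were left alone.

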